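# Put the variable supply in service: sign on the rail, dial up to the set index

### The arm

A 6-joint arm with a two-finger parallel gripper is mounted at the origin on the work surface. World frame = base frame: x ahead of the robot, y to its left, z up, the work surface at z = 0. Lengths are in m, angles in rad, forces in N, time in s.
With the tool pointing down it reaches from about 0.375 to 0.925 m from the base axis. Payload 5.7 kg.
Tool frame: the origin (TCP) lies midway between the tips of the shut fingers; the grasp point (between the pads) lies 19 mm behind it; z points along the fingers, x is the direction in which the jaws open and shut, and the axes are right-handed (so a half turn about z gives the same grasp; the last joint's range is limited). The gripper opens to 88 mm and grips with 3 to 60 N. Pads are 20 mm wide; open, the fingers measure 115 mm over their backs; the gripper's body (75 mm by 178 mm) begins 61 mm behind the grasp point.
Start: joints at [-1.245, 0.359, 1.51, -0, 1.272, -0.115], TCP at [0.256, -0.543, 0.2] pointing down, gripper open.
Joint ranges: [-2.97, 2.97], [-1.01, 2.36], [0.21, 2.38], [-0.96, 4.11], [0.2, 2.71], [-2.98, 2.98]. Speed limits (rad/s): [2.39, 2.39, 3.14, 3.14, 3.14, 3.14].

### API

Orientations are given as a unit quaternion [x, y, z, w].
In Python, from bench import move_ptp, servo_line, goto_joints, move_gripper, sleep, inverse_kinematics, capture, PlanningError, close_job, spot_in, silhouettes, current_clock, current_joint_pos, current_qvel, current_joint_torque, current_position, current_orientation, current_force, current_torque, current_finger_gap gives the robot as it stands. Calls block until the motion is done:
- move_ptp(position, orientation): joint-space move of the TCP to a pose.
- servo_line(position, orientation=None, rate=0.15, contact_N=None): straight line of the TCP; orientation=None keeps the orientation; rate is the mean speed in m/s. With contact_N (N) it stops when the force on the tool has changed by that much, and returns True; else False.
- goto_joints(angles): joint-space move.
- move_gripper(opening): finger opening in m; the grip force is fixed at half the most; returns when the fingers have stopped.
- sleep(seconds).
- inverse_kinematics(position, orientation): joint angles nearest the present ones, or None.
- capture(name): name is "scene" or "top" or "wrist"; returns a dict with "image" (420x560x3 uint8, blue, green, red), "range_z" (420x560 float32, m along the optical axis (not along the pixel's ray), 0 where there is no reading), "intrinsics" (3x3 intrinsics, pixels), "R" (3x3) and "t" (3): a world point X has camera coordinates R X + t. Camera axes: x right, y down, z forward; pixel columns grow to the right and rows downward; lengths in m; the calibration is good to about 2 mm. A picture is of the moment at which its call begins.
A pose or a line that the arm cannot do raises PlanningError and nothing moves.
- close_job(): hands the job in, once; it reports no verdict.
Trained networks look in the newest picture that a camera, given by its name, has taken for a name from the list of things; names that differ only in an ending like _2 or _b are one class to them, and where a whole thing is asked for, a point or a joint stands for the part that bears it (a point fixed in the world has none). Each returns a list of dicts, best first, with "conf" (0 to 1); they miss things now and then, are a little off and sometimes report something else, mostly with a low value. They report only what shows in the picture. A call takes as long as a camera call. They do not tell look-alikes from the thing itself.
- spot_in(camera, query): "xy" ([column, row] in pixels, amid what is visible of it).
- silhouettes(camera, query): "region" (420x560 bool, what is visible of it) and "xy" ([column, row] in pixels, amid what is visible of it).
Readings, each from a call of its own:
- current_clock(): time.
- current_joint_pos(): joint angles.
- current_qvel(): joint speeds.
- current_joint_torque(): joint torques, N m.
- current_position(): TCP position.
- current_orientation(): TCP orientation.
- current_force(): force on the tool from outside, world axes, zero at the start.
- current_torque(): the same for the moment, N m.
- current_finger_gap(): finger opening in m.
Only numpy, scipy, OpenCV 4.12 (cv2) and the standard library are available. Lean on these libraries where they do the work, as an engineer would, in place of code of your own. Each camera call takes 0.05 s, during which the arm holds its last target. There are 200 camera calls.

### The job

Get the variable bench supply ready for the class. First hang the folded warning sign astride one of its two side rails (either will do) and let go of it. Then turn the large outer (coarse) knob clockwise until the dial pointer is a little under a centimetre short of the arrow-shaped set index on the dial's rim, let go, and bring the pointer onto the tip of the index with the small inner (fine) knob; do not let it run well past the index, and leave the oil can, the hammer and the try square where they are.

Things in the scene. Friction and masses are not known exactly. Their poses are not given: they have to be found in the camera images.
- sign_grip (a point): Folded aluminium warning sign, 120 mm long (x), 105 mm tall, 0.2 kg: an inverted U of 3 mm sheet, 30 mm wide outside (y), 24 mm inside; walls vertical for the top 42 mm, then splayed to 54 mm at the feet. Starts standing on the bench, left or right in front of the supply. Point: its middle, 18 mm below the top, 87 mm above the feet; z up. Grip it here across the walls, along y.
- sign: The same sign; origin in the middle between its feet, same axes.
- sign_crown (a point): Same sign: centre of the underside of its crown, 102 mm above the feet. It comes to rest on the top of the rail.
- supply: Variable bench supply: grey flat-topped console, 300 x 300 mm, deck 100 mm above the bench, fixed. Origin: middle of its underside; x runs away from the operator (knobs and dial on the near part of the deck, outlets along the far edge), y to his left. Along each side runs a horizontal rail, its centre 45 mm outside the case.
- rail_left (a point): Left side rail (+y side): steel tube 16 mm thick, 230 mm long between its bent-down ends, running along this point's x axis. Point: middle of its length, on its top, 173 mm above the bench.
- rail_right (a point): Right side rail (-y side), the same.
- coarse_grip (a point): Coarse knob: the large lower outer black knob of the coaxial pair in the middle of the dial, 64 mm across and 26 mm high, from 6 to 32 mm above the deck, vertical axis. Point: on the axis 20 mm above the deck. The deck around it is free out to 100 mm from the axis.
- fine_grip (a point): Fine knob: the small upper inner black knob on the same axis, 36 mm across and 30 mm high, from 34 to 64 mm above the deck, directly above the coarse knob. Point: on the axis 53 mm above the deck.
- coarse_knob (a joint): Angle of the coarse knob, rad, 0 to 4.7 (end stops), growing clockwise seen from above; starts between 0.5 and 1.5. It turns the pointer one to one and carries the fine knob round with it. Friction about 0.2 N m; stays where it is left.
- fine_knob (a joint): Angle of the fine knob relative to the coarse knob, rad, 0 to 4.7 (end stops), growing clockwise seen from above; starts at its counter-clockwise stop (0 to 0.08). Each rad moves the pointer a further 0.125 rad clockwise; the coarse knob stays put meanwhile. Friction about 0.05 N m.
- pointer_tip (a point): Tip of the dial pointer: a dark flat hand from under the coarse knob, lying just over the round aluminium dial plate (212 mm across), tip 85 mm from the knobs' axis; x points outward along it.
- index_tip (a point): Tip of the set index: a dark arrowhead 14 mm long at the rim of the dial, pointing in at the knobs' axis, tip 87 mm from it, on the far side of the dial. It does not move. x points outward; +y is the side the pointer comes from, so the pointer tip's y in this frame tells how far short of the index it is once it is near.
- oil_can: Steel oil can, 60 mm across, 140 mm tall with a thin spout, standing on the bench on the other side from the sign.
- hammer: Hammer lying on the bench, left of the supply.
- try_square: Try square with a wooden stock lying on the bench, right of the supply.
Things that resemble listed ones, but are neither listed nor needed, are in the scene too. What is shaped like the sign but orange or yellow is not meant.

How it is judged:
On the way, in this order (a step that is already met when the one before it is completed fails the run):
1. the sign sits astride a side rail of the supply, released and at rest (((z of sign_crown in the frame of rail_left between -0.006 and 0.006 m and y of sign_crown in the frame of rail_left between -0.012 and 0.012 m and x of sign_crown in the frame of rail_left between -0.06 and 0.06 m and angle between the x axis of sign_crown and the x axis of rail_left, either way round below 0.2 rad) or (z of sign_crown in the frame of rail_right between -0.006 and 0.006 m and y of sign_crown in the frame of rail_right between -0.012 and 0.012 m and x of sign_crown in the frame of rail_right between -0.06 and 0.06 m and angle between the x axis of sign_crown and the x axis of rail_right, either way round below 0.2 rad)) and angle between sign_crown's own z axis and vertical below 0.26 rad and linear speed of sign below 0.03 m/s and contact force between the fingers and sign below 0.1 N), for 0.3 s.
2. with the coarse knob the pointer is brought to 5 to 14 mm short of the index (the fine knob turned less than 0.15 rad as yet), and the knobs are released (x of pointer_tip in the frame of index_tip above -0.02 m and y of pointer_tip in the frame of index_tip between 0.005 and 0.014 m and value of joint fine_knob below 0.15 rad and contact force between the fingers and supply below 0.1 N and velocity of joint coarse_knob between -0.1 and 0.1 rad/s), for 0.2 s.
3. with the fine knob (turned more than 0.15 rad) the pointer is brought onto the index, within 2.5 mm (x of pointer_tip in the frame of index_tip above -0.02 m and y of pointer_tip in the frame of index_tip between -0.0025 and 0.0025 m and value of joint fine_knob above 0.15 rad), for 0.2 s.
At the end, for the whole second after the job is handed in: Sign astride either side rail, crown resting on the tube (6 mm in height, 12 mm across, 60 mm along from its middle, tilt under 0.26 rad, in line to 0.2 rad), released, at rest. Pointer tip within 2.5 mm of the index, the last stretch made with the fine knob (over 0.15 rad) (all of step 1 and all of step 3); the robot touches nothing.
It fails at once if the pointer runs more than 8 mm past the index (y of pointer_tip in the frame of index_tip below -0.008 m and x of pointer_tip in the frame of index_tip above -0.085 m).
It fails at once if a bystander (oil can, hammer or try square) is moved more than 30 mm (distance of any of oil_can, hammer, try_square from where it was at the start of the episode above 0.03 m).
It also fails if it takes over 69 s, if anything falls off the work surface, if the arm or the gripper's body presses on something with over 40 N, if the wrist force passes 120 N, or if a joint passes its speed limit or range.

## Working session

There is one attempt and no reset: what is moved stays moved. The work goes in short steps, each a Python script; the robot and the scene stay as the last script left them, time stands still between calls to the robot, and variables do not carry over. Pictures are saved under pics/ and viewed, about 8 in all and at most 12, crops included, and the job is handed in when it is done.

```bash
ls; mkdir -p pics; cat > h.py <<'E'
import numpy as np, cv2
from bench import *
def cloud(c):
    z=c["range_z"]; K=c["intrinsics"]; v,u=np.indices(z.shape)
    P=np.stack([(u-K[0,2])/K[0,0]*z,(v-K[1,2])/K[1,1]*z,z],-1)
    W=(P-c["t"])@c["R"]; W[z<=0]=np.nan
    return W
def proj(c,X):
    p=c["intrinsics"]@(c["R"]@np.asarray(X)+c["t"]); return p[:2]/p[2]
E
python3 - <<'E'
from h import *
print(current_clock())
for n in ("scene","top"):
    c=capture(n); W=cloud(c); im=c["image"].copy()
    print(n,"cam at",-c["R"].T@c["t"])
    for q in ("sign","supply","rail_left","rail_right","coarse_knob","fine_knob","pointer_tip","index_tip","oil_can","hammer","try_square"):
        for d in silhouettes(n,q)[:3]:
            m=d["region"]; x=d["xy"]; 
            print(q,round(d["conf"],2),np.round(x),m.sum(),np.round(np.nanmedian(W[m],0),3) if m.any() else '')
    cv2.imwrite(f"pics/{n}0.png",im)
print(current_clock())
E
```

```text
pics
0.0
scene cam at [ 1.38505165 -0.25120982  1.17457984]
sign 0.88 [165. 248.] 877 [ 0.458 -0.368  0.099]
sign 0.78 [186. 176.] 1430 [ 0.176 -0.301  0.062]
sign 0.69 [127. 213.] 1660 [ 0.312 -0.46   0.063]
supply 0.65 [314. 265.] 14595 [ 0.613 -0.     0.101]
supply 0.39 [314. 245.] 571 [0.557 0.007 0.133]
supply 0.33 [162. 249.] 879 [ 0.459 -0.369  0.099]
rail_left 0.65 [314. 267.] 14881 [0.614 0.    0.101]
rail_right 0.58 [318. 265.] 15343 [0.612 0.    0.101]
coarse_knob 0.97 [311. 242.] 628 [0.556 0.007 0.132]
coarse_knob 0.67 [312. 234.] 230 [0.55  0.007 0.162]
fine_knob 0.77 [314. 234.] 216 [0.549 0.007 0.162]
fine_knob 0.68 [165. 247.] 904 [ 0.459 -0.368  0.095]
fine_knob 0.39 [318. 270.] 15421 [ 0.611 -0.     0.101]
pointer_tip 0.72 [314. 237.] 230 [0.55  0.007 0.162]
oil_can 0.69 [421. 211.] 676 [0.437 0.354 0.062]
oil_can 0.37 [313. 244.] 604 [0.556 0.007 0.132]
hammer 0.9 [468. 299.] 1235 [0.725 0.39  0.022]
hammer 0.27 [165. 247.] 840 [ 0.459 -0.368  0.101]
try_square 0.86 [157. 315.] 920 [ 0.624 -0.407  0.01 ]
top cam at [ 0.04222552 -0.03513906  1.82012536]
sign 0.92 [382. 197.] 607 [ 0.448 -0.366  0.099]
supply 0.75 [263. 162.] 8789 [0.561 0.022 0.101]
rail_left 0.67 [263. 164.] 8882 [0.562 0.019 0.101]
rail_right 0.85 [264. 168.] 8640 [0.56  0.019 0.101]
coarse_knob 0.84 [262. 170.] 334 [0.532 0.01  0.134]
fine_knob 0.41 [266. 169.] 126 [0.536 0.01  0.162]
oil_can 0.85 [160. 216.] 361 [0.411 0.358 0.08 ]
hammer 0.64 [384. 196.] 617 [ 0.45  -0.366  0.099]
hammer 0.56 [153. 136.] 590 [0.703 0.394 0.022]
try_square 0.86 [383. 150.] 548 [ 0.621 -0.405  0.008]
1.2
```

View pics/scene0.png

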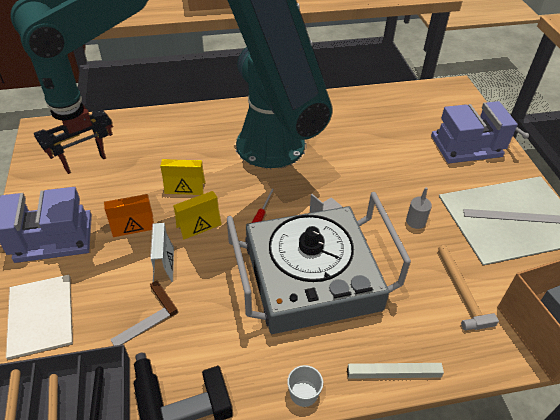

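View pics/top0.png

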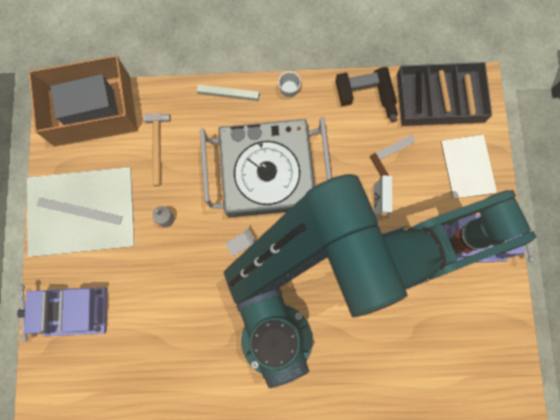

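The aluminium sign is grey at scene (160,250) and top (386,194), on the right. The yellow and orange ones are decoys. The supply is slightly yawed, its index sits on the far side at top (262,145), and the pointer is on the left of the dial. Next I'll measure these.

```bash
cat > meas.py <<'E'
from h import *
def rect(P):
    (c,s,a)=cv2.minAreaRect((P[:,:2]*1000).astype(np.float32)); 
    return np.round(np.array(c)/1000,4),np.round(np.array(s),1),round(a,1)
def sel(W,lo,hi):
    P=W.reshape(-1,3); P=P[~np.isnan(P[:,0])]; return P[((P>lo)&(P<hi)).all(1)]
def pca(P):
    m=P[:,:2].mean(0); w,v=np.linalg.eigh(np.cov((P[:,:2]-m).T)); d=v[:,1]; d=d*np.sign(d[0])
    t=(P[:,:2]-m)@d; mid=m+d*(t.min()+t.max())/2
    return np.round(mid,4), round(float(np.arctan2(d[1],d[0])),4), round(float(np.ptp(t)),4), round(float(np.median(P[:,2])),4),len(P)
E
python3 - <<'E'
from meas import *
for n in ("scene","top"):
    c=capture(n); W=cloud(c)
    print(n)
    P=sel(W,[.36,-.46,.099],[.54,-.30,.112]); print("sign",pca(P),rect(P))
    for nm,a,b in(("L",.12,.27),("R",-.27,-.12)):
        P=sel(W,[.4,a,.160],[.75,b,.18]); print("rail",nm,pca(P),rect(P))
    P=sel(W,[.38,-.18,.096],[.78,.18,.106]); print("deck",rect(P))
    P=sel(W,[.5,-.06,.158],[.62,.07,.17]); print("fine",rect(P))
    P=sel(W,[.5,-.06,.125],[.62,.07,.136]); print("coarse",rect(P))
c=capture("scene"); cv2.imwrite("pics/crop1.png",cv2.resize(c["image"][205:300,240:380],None,fx=5,fy=5,interpolation=cv2.INTER_CUBIC))
E
```

```text
scene
sign (array([ 0.435 , -0.3772]), -0.1008, 0.1597, 0.1051, 440) (array([ 0.431 , -0.3723]), array([ 58.6, 169.4]), 70.5)
rail L (array([0.5605, 0.203 ]), 0.0531, 0.2441, 0.1708, 518) (array([0.5604, 0.2044]), array([244.1,  17.7]), 3.2)
rail R (array([ 0.5817, -0.1844]), 0.0516, 0.2425, 0.1717, 538) (array([ 0.5816, -0.184 ]), array([242.5,  16. ]), 3.0)
deck (array([ 0.5722, -0.0126]), array([303.2, 345.4]), 2.7)
fine (array([0.5427, 0.0084]), array([35.2, 39.6]), 77.6)
coarse (array([0.5482, 0.0076]), array([63.8, 57. ]), 73.8)
top
sign (array([ 0.4495, -0.3776]), -0.0974, 0.1229, 0.1049, 305) (array([ 0.4495, -0.377 ]), array([ 32.6, 122.5]), 85.3)
rail L (array([0.5563, 0.2064]), 0.0534, 0.2457, 0.1701, 356) (array([0.5563, 0.2069]), array([245.7,  17.2]), 3.1)
rail R (array([ 0.5929, -0.1809]), 0.0504, 0.2124, 0.1706, 299) (array([ 0.5929, -0.1815]), array([212.4,  16.7]), 3.0)
deck (array([ 0.5665, -0.0093]), array([299.4, 342.1]), 3.0)
fine (array([0.5388, 0.0109]), array([35.5, 35.6]), 7.5)
coarse (array([0.5379, 0.0113]), array([58.6, 63.5]), 87.5)
```

View pics/crop1.png

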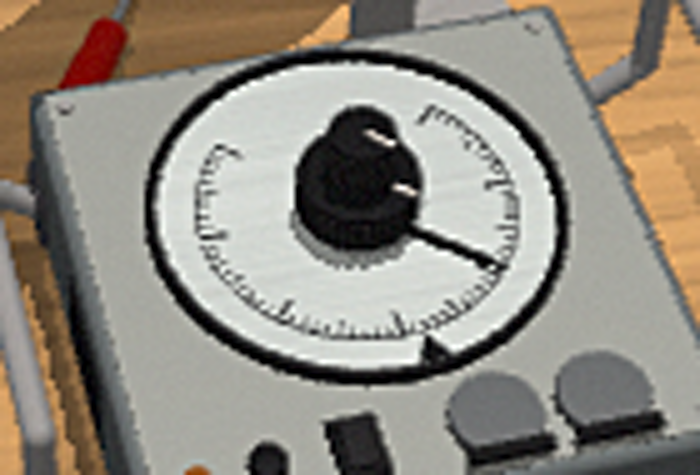

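```bash
cat >> meas.py <<'E'
from scipy.spatial.transform import Rotation as Ro
def ori(a):
    "tool down, jaws along world angle a"
    x=np.array([np.cos(a),np.sin(a),0]); z=np.array([0,0,-1.]); return Ro.from_matrix(np.c_[x,np.cross(z,x),z]).as_quat()
def best(p,a):
    "of the equivalent half-turned grasps the one with the last joint nearest 0"
    o=[]
    for k in (0,1,-1):
        q=inverse_kinematics(p,ori(a+k*np.pi))
        if q is not None: o.append((abs(q[5]),a+k*np.pi,np.round(q,2)))
    return min(o,key=lambda t:t[0])
E
python3 - <<'E'
from meas import *
yaw=-0.098; p=[.4495,-.377,.26]
b=best(p,yaw+np.pi/2); print(b); 
for pp,y in (([.582,-.1825,.3],.052+np.pi/2),):
    print(best(pp,y))
for k in range(0,8): 
    q=inverse_kinematics([.541,.0095,.2],ori(k*np.pi/4)); print(k,None if q is None else np.round(q,2))
t=current_clock(); move_ptp(p,ori(b[1])); print(current_clock()-t,current_position())
for n in ("wrist","top","scene"):
    c=capture(n); W=cloud(c); print(n,-c["R"].T@c["t"]); cv2.imwrite(f"pics/{n}2.png",c["image"])
    P=sel(W,[.385,-.43,.1],[.53,-.33,.112]); 
    if len(P)>20: print("sign",pca(P),rect(P))
    for nm,a,bb in(("L",.12,.27),("R",-.27,-.12)):
        P=sel(W,[.4,a,.160],[.75,bb,.18]); 
        if len(P)>20: print("rail",nm,pca(P),rect(P))
print(current_clock())
E
```

```text
(np.float64(0.8531789053469163), 4.61438898038469, array([-0.82,  0.29,  1.46, -0.  ,  1.39,  0.85]))
(np.float64(1.101730381780289), 4.764388980384689, array([-0.42,  0.3 ,  1.35, -0.  ,  1.49,  1.1 ]))
0 [-0.11  0.27  1.64 -0.    1.23 -0.11]
1 [-0.11  0.27  1.64 -0.    1.23 -0.9 ]
2 [-0.11  0.27  1.64 -0.    1.23 -1.68]
3 [-0.11  0.27  1.64 -0.    1.23 -2.47]
4 None
5 [-0.11  0.27  1.64 -0.    1.23  2.25]
6 [-0.11  0.27  1.64 -0.    1.23  1.46]
7 [-0.11  0.27  1.64 -0.    1.23  0.68]
1.025 [ 0.44906134 -0.37739414  0.25973894]
wrist [ 0.52495888 -0.3845989   0.44444235]
sign (array([ 0.4516, -0.3794]), -0.0823, 0.1203, 0.1053, 2833) (array([ 0.4515, -0.3794]), array([ 30. , 120.2]), 85.6)
rail R (array([ 0.546 , -0.1889]), 0.0484, 0.179, 0.1712, 4856) (array([ 0.5459, -0.1866]), array([178.9,  16.2]), 3.0)
top [ 0.04222552 -0.03513906  1.82012536]
sign (array([ 0.4848, -0.3891]), 0.032, 0.0397, 0.1047, 35) (array([ 0.4854, -0.386 ]), array([19.8, 39.6]), 87.1)
rail L (array([0.5565, 0.2064]), 0.0528, 0.2462, 0.1703, 364) (array([0.5564, 0.2067]), array([246.2,  15.9]), 2.9)
rail R (array([ 0.5757, -0.1818]), 0.051, 0.2418, 0.1708, 354) (array([ 0.5757, -0.1823]), array([241.8,  16.3]), 2.8)
scene [ 1.38505165 -0.25120982  1.17457984]
sign (array([ 0.4525, -0.3793]), -0.0875, 0.1261, 0.1052, 430) (array([ 0.4524, -0.3796]), array([ 31. , 125.9]), 85.7)
rail L (array([0.5608, 0.203 ]), 0.0527, 0.2434, 0.171, 510) (array([0.5607, 0.2049]), array([243.4,  18.3]), 2.8)
rail R (array([ 0.5807, -0.1844]), 0.0512, 0.2454, 0.1713, 542) (array([ 0.5807, -0.1841]), array([245.4,  16. ]), 3.0)
2.525
```

View pics/wrist2.png

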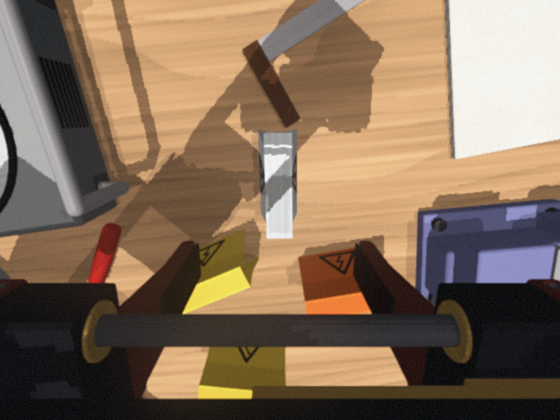

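Sign centred at wrist (278,185), aligned with the jaws, and nothing stands between the fingers. Next: grip, lift, hover beside the rail and measure sign and rail in the same picture.

```bash
python3 - <<'E'
from meas import *
a=4.614+.016
move_ptp([.4515,-.379,.12],ori(a))
servo_line([.4515,-.379,.068],ori(a))
move_gripper(0.0); print("gap",current_finger_gap(),current_force())
servo_line([.4515,-.379,.30],rate=.2)
print("gap",current_finger_gap(),current_force())
ar=.052+3*np.pi/2
move_ptp([.570,-.1848,.30],ori(ar))
print(current_clock(),current_position())
for n in ("wrist","scene"):
    c=capture(n); W=cloud(c); cv2.imwrite(f"pics/{n}3.png",c["image"])
    P=sel(W,[.49,-.25,.325],[.66,-.13,.345]); print("sign",pca(P),rect(P)) if len(P)>20 else print(len(P))
    P=sel(W,[.4,-.27,.160],[.75,-.12,.18]); print("rail",pca(P),rect(P)) if len(P)>20 else 0
E
```

```text
gap 0.029945862417424786 [ 0.09954155 -0.45137965  0.73173782]
gap 0.02999567628123505 [ 0.17596499  0.96206257 -2.71320835]
6.7833 [ 0.56950891 -0.18571312  0.29958874]
sign (array([ 0.5693, -0.1855]), 0.0541, 0.121, 0.337, 10991) (array([ 0.5693, -0.1855]), array([121. ,  47.6]), 3.0)
rail (array([ 0.6564, -0.1795]), 0.0437, 0.0894, 0.1719, 1567) (array([ 0.6564, -0.1797]), array([89.4, 15.5]), 2.4)
sign (array([ 0.5747, -0.1854]), 0.0123, 0.118, 0.3369, 562) (array([ 0.5754, -0.1871]), array([115.1,  46.6]), 11.7)
rail (array([ 0.5951, -0.1829]), 0.0371, 0.2172, 0.1714, 433) (array([ 0.5951, -0.1833]), array([217.1,  16.2]), 2.9)
```

View pics/wrist3.png

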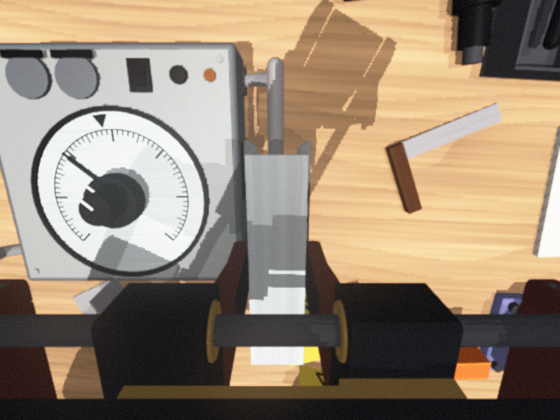

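Sign held level and about 1.4 mm right of the rail line. The rail runs ahead at (275,100) and the try square is clear. Lowering with a small correction.

```bash
python3 - <<'E'
from meas import *
o=ori(.052+3*np.pi/2)
servo_line([.575,-.1834,.30],o)
print(servo_line([.575,-.1834,.165],o,rate=.15,contact_N=8),current_position())
print(servo_line([.575,-.1834,.136],o,rate=.04,contact_N=5),current_position(),current_force())
move_gripper(.07)
servo_line([.575,-.1834,.30],rate=.2)
print(current_clock())
c=capture("wrist"); W=cloud(c)
P=sel(W,[.49,-.25,.1735],[.67,-.13,.186]); print("sign",pca(P),rect(P))
a=best([.541,.0095,.26],.052)[1]
move_ptp([.48,.0095,.33],ori(.052+np.pi/2+np.pi))
c=capture("wrist"); W=cloud(c); cv2.imwrite("pics/wrist4.png",c["image"]); np.savez("w4.npz",**c); 
P=sel(W,[.45,-.07,.155],[.62,.08,.17]); print("fine",rect(P),np.median(P[:,2]) if len(P) else 0)
P=sel(W,[.45,-.07,.125],[.62,.08,.136]); print("coarse",rect(P))
print(current_position(),current_clock())
c=capture("scene");cv2.imwrite("pics/scene4.png",c["image"]);W=cloud(c)
P=sel(W,[.49,-.25,.1735],[.67,-.13,.186]); print("sign",pca(P),rect(P))
E
```

```text
False [ 0.57578306 -0.1837407   0.16595234]
True [ 0.57455133 -0.18321456  0.1384323 ] [-0.82997007 -0.08722302  4.50223018]
10.5583
sign (array([ 0.5802, -0.1828]), 0.0515, 0.1795, 0.176, 3473) (array([ 0.5802, -0.1828]), array([179.5,  30. ]), 3.0)
fine (array([0.5406, 0.0096]), array([35.9, 36.8]), 78.3) 0.16408610260732082
coarse (array([0.5409, 0.0099]), array([64.5, 63.8]), 81.2)
[0.4808625  0.0084572  0.32963214] 11.5333
sign (array([ 0.5808, -0.1834]), 0.0576, 0.1697, 0.1762, 469) (array([ 0.5808, -0.1832]), array([169.7,  30.1]), 3.0)
```

View pics/wrist4.png

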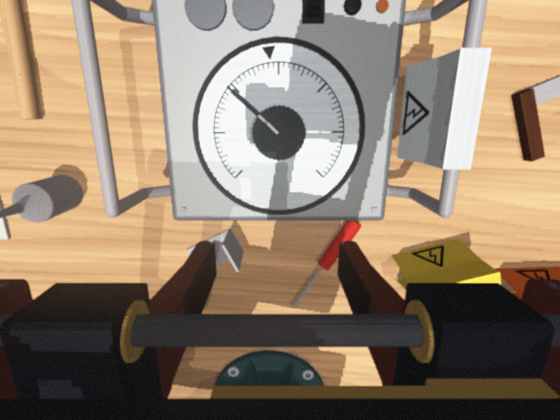

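Sign sits level on the right rail (top face z = 0.176, on the rail line). Pointer tip at (231,88), index tip at (269,57), knob axis at about (0.541, 0.010). Next I'll build the angle measurement.

```bash
cat > dial.py <<'E'
from meas import *
C=np.array([.5407,.0097])
def measure(c,C=C,z=.104,prior=None,save=None):
    "pointer / index world angles about the axis from darkness in a polar map of the dial plane"
    g=cv2.cvtColor(c["image"],cv2.COLOR_BGR2GRAY).astype(np.float32)
    th=np.deg2rad(np.arange(-60,150,.1)); r=np.arange(.030,.108,.0005)
    X=np.stack([C[0]+r[:,None]*np.cos(th),C[1]+r[:,None]*np.sin(th),np.full((len(r),len(th)),z)],-1)
    p=(X@c["R"].T+c["t"])@c["intrinsics"].T; p=(p[...,:2]/p[...,2:]).astype(np.float32)
    m=cv2.remap(g,p[...,0],p[...,1],cv2.INTER_LINEAR)
    if save: cv2.imwrite(save,cv2.resize(m[::-1],(800,400)))
    def peak(lo,hi):
        s=m[(r>lo)&(r<hi)]; d=(np.median(s)-s).clip(0).min(0) if 0 else cv2.GaussianBlur((255-s).mean(0)[None],(21,1),0)[0]
        bg=cv2.medianBlur(d[None].astype(np.uint8),151)[0] if 0 else 0
        k=int(d.argmax()); w=slice(max(0,k-60),k+61); q=(d[w]-np.percentile(d[w],40)).clip(0)
        return float((q*th[w]).sum()/q.sum()), float(d[k]-np.median(d))
    P=peak(.040,.060); I=peak(.089,.097)
    return P,I,(P[0]-I[0])*85
E
python3 - <<'E'
from dial import *
c=dict(np.load("w4.npz")); W=cloud(c)
P=sel(W,[.45,-.08,.1005],[.62,.09,.112]); print("dial z",np.percentile(P[:,2],[5,50,95]))
for z in (.1,.104,.108): print(z,measure(c,z=z,save="pics/polar.png"))
for dx in (-.002,.002): print(measure(c,C=C+[dx,0]),measure(c,C=C+[0,dx]))
print(measure(capture("scene")))
# direct check by tips
for px in ((231,88),(269,57)):
    K=c["intrinsics"]; d=c["R"].T@np.linalg.solve(K,[*px,1]); o=-c["R"].T@c["t"]; X=o+d*(.104-o[2])/d[2]; v=X[:2]-C; print(px,X,np.hypot(*v),np.arctan2(v[1],v[0]))
E
```

```text
dial z [0.10109681 0.10241088 0.10421676]
0.1 ((0.8961748796750094, 125.6072998046875), (0.17417498788489671, 164.91055297851562), 61.36999080215958)
0.104 ((0.8940773999003353, 126.61693572998047), (0.1743243527869026, 172.62588500976562), 61.17900900464178)
0.108 ((0.8920857261086778, 127.61621856689453), (0.17432170407580763, 177.6950225830078), 61.009941872793966)
((0.8637098321376101, 120.94282531738281), (0.17037263930029456, 144.11459350585938), 58.933661391171825) ((0.9193123600032584, 126.4483642578125), (0.19493041057491833, 169.01223754882812), 61.57246570140891)
((0.9248365965272175, 131.78627014160156), (0.17777959060314313, 181.29690551757812), 63.499845503546325) ((0.8696298205645308, 126.24884033203125), (0.15361875151614102, 175.36671447753906), 60.86094086911313)
((0.8732298992102242, 124.14788818359375), (0.1658198374640114, 177.42544555664062), 60.129855248428086)
(231, 88) [0.59103842 0.07082989 0.104     ] 0.07918850672643356 0.8819093680247351
(269, 57) [0.62844282 0.02547131 0.104     ] 0.08914896055926454 0.17784571906286137[ WARN:0@0.626] global loadsave.cpp:1063 imwrite_ Unsupported depth image for selected encoder is fallbacked to CV_8U.
```

View pics/polar.png

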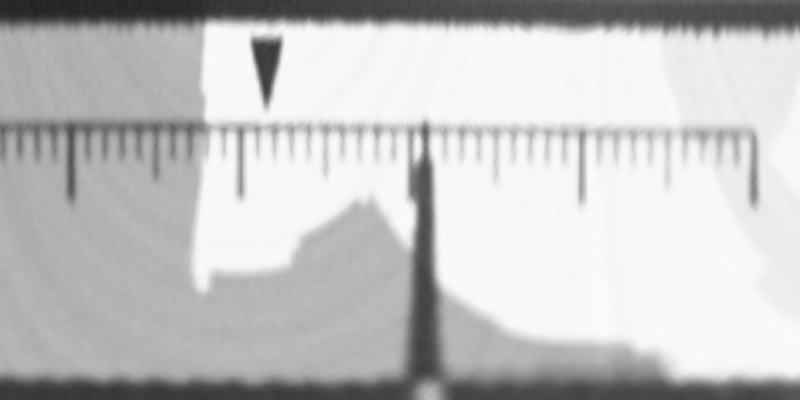

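```bash
cat >> dial.py <<'E'
LOOK=([.48,.0095,.33],ori(.052+3*np.pi/2))
def look(save=None):
    move_ptp(*LOOK); return measure(capture("wrist"),save=save)
def grip_turn(jaw,zt,dth,op,steps=6):
    "approach from above with jaws at world angle jaw, grip, turn clockwise by dth, let go, back up"
    move_gripper(op); move_ptp([*C,.24],ori(jaw)); servo_line([*C,zt],ori(jaw),rate=.12)
    print("down",current_position()); move_gripper(0); print("gap",current_finger_gap(),"F",np.round(current_force(),1))
    q=np.array(current_joint_pos()); 
    for i in range(steps): 
        qq=q.copy(); qq[5]+=dth*(i+1)/steps; goto_joints(qq)
    print("turned",current_joint_pos()[5]-q[5],np.round(current_force(),1),np.round(current_torque(),2),current_clock())
    sleep(.2); move_gripper(op); servo_line([*C,.24],None,rate=.15)
E
python3 - <<'E'
from dial import *
grip_turn(.89-np.pi/2,.109,.605,.088)
print(look("pics/polar5.png"),current_clock())
print(measure(capture("scene")))
E
```

```text
down [0.54139153 0.00962634 0.10972494]
gap 0.03524607710206977 F [-1.3  0.7  4.8]
turned 0.5993930373175356 [-0.1 -0.2  2.7] [-0.12  0.11 -0.03] 16.5417
((0.8255362475684841, 139.77496337890625), (0.17567539375955035, 175.258544921875), 55.23817257375937) 19.25
((0.8050688519041791, 125.76509857177734), (0.1657453484967218, 179.5591278076172), 54.342497789633875)[ WARN:0@20.776] global loadsave.cpp:1063 imwrite_ Unsupported depth image for selected encoder is fallbacked to CV_8U.
```

The jaws closed to 35 mm, so they held the fine knob, not the coarse one: the pointer moved only 6 mm, about 0.6 rad × 0.125. I need to check the fingertip geometry when open (the tips may retreat), then turn the fine knob back.

```bash
python3 - <<'E'
from dial import *
c=dict(np.load("w4.npz")); W=cloud(c)
# finger pixels: nearer than 0.2 m above table
for nm,(r0,r1,c0,c1) in {"left":(235,300,150,230),"right":(235,300,330,410)}.items():
    Q=W[r0:r1,c0:c1].reshape(-1,3); Q=Q[Q[:,2]>.25]; k=np.argsort(Q[:,2])[:30]; print(nm,np.round(Q[k].mean(0),4),"TCP .4809 .0085 .3296 gap .07")
jaw=.89-np.pi/2-.6
move_gripper(.088); move_ptp([*C,.24],ori(jaw))
for op in (.088,.06,.04):
    move_gripper(op); c=capture("wrist"); W=cloud(c); Q=W.reshape(-1,3); Q=Q[(Q[:,2]>.2)&(Q[:,2]<.30)]
    if len(Q): k=np.argsort(Q[:,2])[:40]; print(op,current_finger_gap(),"lowest",np.round(Q[k].mean(0),4),np.round(Q[k].std(0),3),current_position())
cv2.imwrite("pics/wrist6.png",c["image"]); print(current_clock())
E
```

```text
left [0.4835 0.0459 0.353 ] TCP .4809 .0085 .3296 gap .07
right [ 0.4876 -0.0275  0.353 ] TCP .4809 .0085 .3296 gap .07
0.088 0.08798846238546712 lowest [0.5444 0.0108 0.2648] [0.014 0.044 0.   ] [0.5410602  0.00962119 0.24182047]
0.06 0.059812168870750505 lowest [0.5481 0.0053 0.2629] [0.011 0.03  0.001] [0.54068908 0.00968244 0.23990602]
0.04 0.04005473967319551 lowest [0.5488 0.0122 0.2631] [0.007 0.022 0.   ] [0.54068052 0.00969158 0.2399784 ]
21.55
```

View pics/wrist6.png

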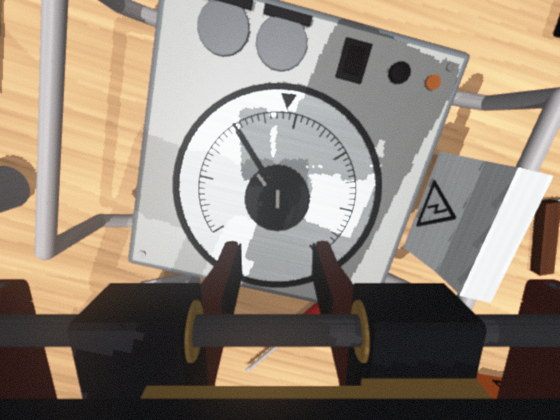

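The tips sit about 23 mm above the reported TCP in the depth image, at every opening. That fits the contact at TCP z = 0.109, with the tips on top of the coarse knob. The picture shows the fine mark at (277,198) turned relative to the coarse mark at (258,178), so the fine knob moved. I'll verify the tip offset by projection, turn the fine knob back, and then do a guarded descent for the coarse knob.

```bash
python3 - <<'E'
from dial import *
c=capture("wrist"); R=Ro.from_quat(current_orientation()).as_matrix(); p=np.array(current_position())
for dz in (0,-.019,-.023): print(dz,[np.round(proj(c,p+R@[s*.02,0,dz])) for s in (-1,1)])
jaw=.89-np.pi/2-.6
grip_turn(jaw,.120,-.56,.06,steps=3)
print(look("pics/polar7.png"),current_clock())
c=capture("wrist"); cv2.imwrite("pics/wrist7.png",cv2.resize(c["image"][20:230,140:420],None,fx=2.8,fy=2.8))
E
```

```text
0 [array([246., 243.]), array([308., 243.])]
-0.019 [array([242., 256.]), array([311., 256.])]
-0.023 [array([242., 259.]), array([312., 259.])]
down [0.54135817 0.0096379  0.12064164]
gap 0.035191132355501704 F [-0.1 -0.9  2.8]
turned -0.5528522950728875 [-0.4 -0.7  1.3] [-0.16 -0.02  0.12] 24.95
((0.8927187374851717, 127.85414123535156), (0.17608390667704016, 175.26223754882812), 60.913960618691185) 27.5167[ WARN:0@13.217] global loadsave.cpp:1063 imwrite_ Unsupported depth image for selected encoder is fallbacked to CV_8U.
```

View pics/wrist7.png

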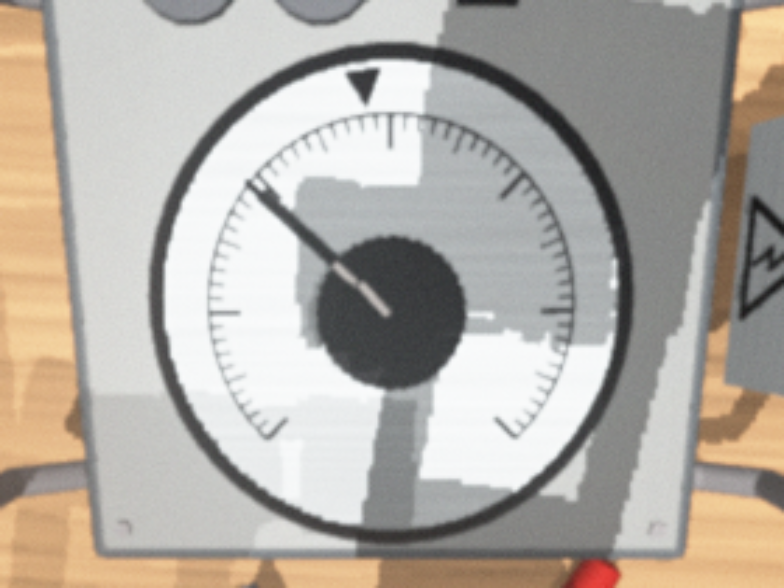

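Fine mark and pointer are back in line (crop (365,285)), with 60.9 mm to go as at the start. Now the coarse knob: guarded descent, and turn only if the gap reads about 64 mm.

```bash
python3 - <<'E'
from dial import *
jaw=.89-np.pi/2
move_gripper(.088); move_ptp([*C,.20],ori(jaw)); servo_line([*C,.118],ori(jaw),rate=.15)
print("contact",servo_line([*C,.089],ori(jaw),rate=.05,contact_N=5),current_position(),np.round(current_force(),1))
move_gripper(0); g=current_finger_gap(); print("gap",g,np.round(current_force(),1),current_clock())
if .058<g<.07:
    q=np.array(current_joint_pos())
    for f in (.5,.85,1): goto_joints([*q[:5],q[5]+.605*f])
    print("turned",current_joint_pos()[5]-q[5],np.round(current_torque(),2)); sleep(.2)
move_gripper(.088); servo_line([*C,.24],None,rate=.2)
print(look("pics/polar8.png"),measure(capture("scene")),current_clock())
E
```

```text
contact False [0.54069111 0.00971033 0.08886823] [-0.8 -0.3 -0.7]
gap 0.06312609467916132 [ 0.2 -0.8  1. ] 30.9417
turned 0.5994893474382975 [ 0.01  0.   -0.21]
((0.3020039652692983, 146.18011474609375), (0.17612743937957134, 177.34669494628906), 10.699504700626791) ((0.27613019175496284, 128.12672424316406), (0.16599546554020161, 179.39840698242188), 9.361451728254703) 34.1917[ WARN:0@14.624] global loadsave.cpp:1063 imwrite_ Unsupported depth image for selected encoder is fallbacked to CV_8U.
```

Pointer is 9.4–10.7 mm short with the fine knob unturned, so step 2 is met. Now the fine knob, undershooting slightly and then measuring at the tip.

```bash
python3 - <<'E'
from dial import *
grip_turn(.89-np.pi/2,.120,.85,.06,steps=3)
move_ptp([.46,.0097,.25],ori(.052+3*np.pi/2)); c=capture("wrist"); np.savez("w9.npz",**c)
print(measure(c,save="pics/polar9.png"),measure(capture("scene")),current_clock())
a,b=proj(c,[.625,.02,.103]); x,y=int(a),int(b); print(x,y)
cv2.imwrite("pics/tip9.png",cv2.resize(c["image"][max(0,y-50):y+60,max(0,x-70):x+70],None,fx=5,fy=5,interpolation=cv2.INTER_CUBIC))
E
```

```text
down [0.54137403 0.00966051 0.12073244]
gap 0.0353689926213665 F [-0.5 -1.6  1.8]
turned 0.8432489092578291 [-0.7 -0.1  2. ] [ 0.08  0.06 -0.09] 38.4167
((0.18999288945139697, 118.86039733886719), (0.17496374974384818, 184.3355712890625), 1.2774768751416474) ((0.16646736980274204, 127.90357208251953), (0.16590267320129248, 182.8240966796875), 0.04799921112321262) 40.6833
274 19[ WARN:0@15.458] global loadsave.cpp:1063 imwrite_ Unsupported depth image for selected encoder is fallbacked to CV_8U.
```

View pics/polar9.png

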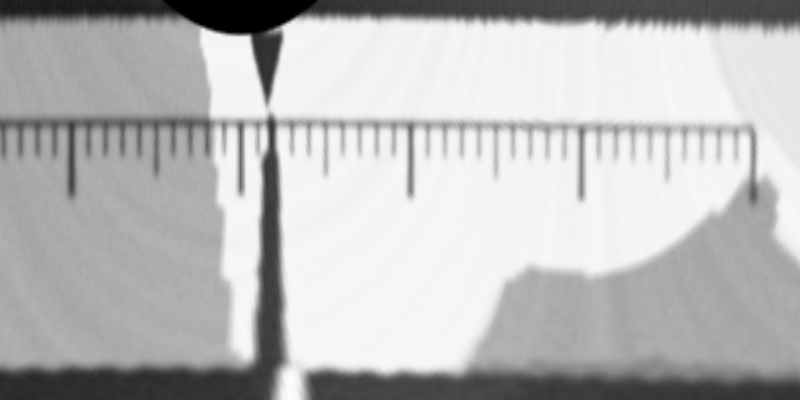

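Pointer tip (270) sits just beside the index tip (267.5). I'll compare them numerically near the tips, in both cameras, before deciding on a correction.

```bash
python3 - <<'E'
from dial import *
def tips(c,z=.104):
    g=cv2.cvtColor(c["image"],cv2.COLOR_BGR2GRAY).astype(np.float32); out=[]
    t=np.deg2rad(np.arange(2,18,.05))
    for lo,hi in ((.055,.066),(.073,.081),(.089,.093)):
        r=np.arange(lo,hi,.0005)
        X=np.stack([C[0]+r[:,None]*np.cos(t),C[1]+r[:,None]*np.sin(t),np.full((len(r),len(t)),z)],-1)
        p=(X@c["R"].T+c["t"])@c["intrinsics"].T; p=(p[...,:2]/p[...,2:]).astype(np.float32)
        d=cv2.GaussianBlur((255-cv2.remap(g,p[...,0],p[...,1],1)).mean(0)[None],(9,1),0)[0]
        k=d.argmax(); w=slice(max(0,k-35),k+36); q=(d[w]-d[k]*.6).clip(0); out.append((q*t[w]).sum()/q.sum())
    return np.round([85*(out[0]-out[2]),85*(out[1]-out[2])],2)
s=capture("scene")
for z in (.102,.104): print(tips(dict(np.load("w9.npz")),z),tips(s,z))
W=cloud(s); P=sel(W,[.49,-.25,.1735],[.67,-.13,.186]); print("sign",rect(P),np.median(P[:,2]))
for q in ("oil_can","hammer","try_square"):
    d=silhouettes("scene",q)[0]; print(q,np.round(d["xy"]),np.round(np.nanmedian(W[d["region"]],0),3))
print(current_force(),current_finger_gap(),current_clock())
E
```

```text
[0.43 1.59] [0.64 1.46]
[0.49 1.67] [0.09 1.  ]
sign (array([ 0.5797, -0.183 ]), array([178.9,  30.1]), 3.1) 0.1761936220612384
oil_can [418. 210.] [0.437 0.355 0.064]
hammer [469. 300.] [0.726 0.39  0.023]
try_square [152. 319.] [ 0.624 -0.407  0.009]
[-0.11873966  0.22381762 -0.00869172] 0.060316085471930396 40.8833
```

All estimates say 0–1.7 mm short, about 1 mm on average. I'll make one small fine correction, since time allows, then check and hand in.

```bash
python3 - <<'E'
from dial import *
grip_turn(.89-np.pi/2,.120,.085,.06,steps=1)
print(look(),measure(capture("scene")),current_clock())
s=capture("scene"); W=cloud(s); P=sel(W,[.49,-.25,.1735],[.67,-.13,.186]); print("sign",rect(P),np.median(P[:,2]))
print(np.round(current_force(),2))
E
```

```text
down [0.54133574 0.00964135 0.12069645]
gap 0.03536260696567799 F [0.6 0.3 2.2]
turned 0.0829043786223741 [ 0.3 -1.2  0.2] [-0.03 -0.01 -0.01] 43.8167
((0.18162223012261314, 136.6483154296875), (0.17631435717907917, 174.821533203125), 0.451169200200387) ((0.16058857149595593, 121.33331298828125), (0.1659516259370631, 183.3859405517578), -0.4558596274941107) 46.4
sign (array([ 0.5776, -0.1834]), array([174.5,  30.4]), 3.2) 0.17633149395077943
[-0.89  0.23  0.09]
```

Within ±0.5 mm in both cameras. Handing in.

```bash
python3 -c "
from bench import *
close_job(); print(current_clock())"
```

```text
the job is handed in; nothing more can be done
the job is handed in; nothing more can be done
```

The job is handed in, at about 47 s on the robot's clock. The sign is on the right rail and the pointer is on the index.

- **Sign:** the aluminium sign hangs astride the right rail, released. The last check put its top face at z ≈ 0.176 m, so the crown is on the 0.173 m tube. It is about 1 mm off the rail's centreline and in line with it.
- **Coarse knob:** I turned it until the pointer was 9.4 to 10.7 mm short (scene and wrist camera), then released it.
- **Fine knob:** two turns, 0.84 and then 0.08 rad. The final pointer error was +0.45 mm by the wrist camera and −0.46 mm by the scene camera. They disagree by about 1 mm, but both are within the 2.5 mm limit. A closer reading at the tips before the last 0.08 rad turn gave 0.1 to 1.7 mm short; I did not repeat it afterwards.
- **Mishap:** my first coarse grip was too high, because the fingertips really sit about 23 mm above the reported TCP. The jaws closed on the fine knob and turned it about 0.56 rad. I turned it back before doing the coarse step; its mark lined up with the pointer again and the pointer was back at its starting reading (60.9 mm against 61.2 mm).
- **Bystanders:** the oil can, hammer and try square were within about 2 mm of their starting positions at the last check, just before the final 0.08 rad turn.

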